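# Date-stamp a delivered gauze carton and its stock card

### The arm

A 6-joint arm with a two-finger parallel gripper is mounted at the origin on a cart in front of the work surface, level with it; the furniture and walls round the work are solid. World frame = base frame: x ahead of the robot, y to its left, z up, the work surface at z = 0. Lengths are in m, angles in rad, forces in N, time in s.
With the tool pointing down it reaches from about 0.325 to 0.85 m from the base axis. Payload 15.5 kg.
Tool frame: the origin (TCP) lies on the centre line of the jaws, within the pads' length; the fingertips stand 25 mm ahead of it and the grasp point (between the pads) lies 6 mm ahead of it (r.nose_length is the distance from the TCP to the fingertips, in m); z points along the fingers, y is the line along which they close (so a half turn about z gives the same grasp; the last joint's range is limited). The gripper opens to 91 mm and grips with 3 to 60 N. Pads are 32 mm wide; open, the fingers measure 118 mm over their backs; the gripper's body (76 mm by 178 mm) begins 60 mm behind the grasp point.
Start: joints at [-1.276, 0.494, 1.345, -0, 1.302, -0.096], TCP at [0.238, -0.578, 0.239] pointing down, gripper open.
Joint ranges: [-2.91, 2.91], [-0.82, 2.16], [0.22, 2.67], [-1.22, 4.37], [0.12, 2.79], [-3.08, 3.08]. Speed limits (rad/s): [1.89, 1.89, 2.57, 3.01, 3.01, 3.01].

### API

Orientations are given as a rotation vector (axis times angle).
In Python, from rig import r, viewer, job, status gives the robot as it stands (r), with the cameras (viewer), the job (job) and the readings (status).
- The arm moves only by the shell command python3 jog.py 'ROWS' [OPENING] [FORCE]. ROWS is rows parted by semicolons, their numbers by spaces, 1 to 20 of them, each of 6 numbers: dx, dy, dz in m, then a rotation vector rx, ry, rz in rad; each row shifts and turns the commanded pose from where the row before left it, along the tool's axes as they then stand; what a row does not reach is not made up. A row lasts 1/12 s, in which the tool goes at most 0.0417 m and 0.125 rad, less where a joint would pass 70% of its speed; a pose out of reach is approached as far as the arm can. OPENING is the finger opening in m, set as the command begins (- or left out keeps the last). The fingers move at their own pace and stop on an object; FORCE is the grip in N (left out, the last holds). Time passes only in rows, so rows that do not move let the fingers close. It prints the time, the measured TCP pose, the force, the opening and the grip force at its end.
- status.get_state(): the state, without advancing time (a new reading comes with each control period).
- viewer.camera(name): name is "scene" or "side" or "wrist"; returns the picture (480x640x3 uint8, red, green, blue); there is no depth.
- viewer.calibration(name): a dict with "fx", "fy", "cx", "cy" (pixels), "cam_to_world" (4x4, takes a point from camera to world coordinates). Camera axes: x right, y up, looking along -z (the intrinsics and any distortion apply to the point x, -y, -z); pixel columns grow to the right and rows downward; lengths in m; the calibration is good to about 2 mm. A picture is of the moment at which its call begins: read the wrist's pose just before it. calibration takes no time and is no camera call; for the wrist camera it gives the pose at the moment of the call.
- job.finish_job(): hands the job in; it is judged then, once.
The state is a dict: "time": time; "joint_pos": joint angles; "joint_velocities": joint speeds; "tau": joint torques, N m; "ee_pos": TCP position; "orientation": TCP orientation; "contact_force": force on the tool from outside, world axes, zero at the start; "ft_torque": the same for the moment, N m; "opening": finger opening in m; "grasp_force": force on a finger pad.
Only numpy, scipy, OpenCV 4.12 (cv2) and the standard library are available. Lean on these libraries where they do the work, as an engineer would, in place of code of your own. Each camera call takes 0.05 s, during which the arm holds its last target. There are 200 camera calls.

### The job

Book in the light-blue gauze carton with the self-inking date stamp: print the date on the carton's blank label first and after that in the empty box of the stock card on the clipboard, each time with the stamp standing flat, centred and square on the printed outline (either way round) and its handle pushed right down to the stop for a moment. Print nowhere else. Leave the stamp standing upright in its own small steel tray again, and the blue carton upright, label up, flat on the floor of the larger steel tray with the beige carton, which is not to be knocked over or pushed about.

Things in the scene. Friction and masses are not known exactly. Their poses are not given: they have to be found in the camera images.
- date_stamp: self-inking date stamp, 94 mm tall, loose, 160 g: black frame with an open foot 64 x 42 mm (x by y) that stands on the paper, and a blue spring cap 64 x 34 mm at heights 50 to 94 mm (when up). Grip the cap across its 34 mm; pushed down, it slides over the frame and brings the die (40 x 20 mm, long along x) onto the paper. Origin: centre of the foot's underside, z up
- stamp_foot (a point): centre of the underside of the stamp's foot, same axes as the stamp
- cap_top (a point): centre of the top of the stamp's blue cap (moves down with it; 94 mm above the foot when up)
- stamp_handle (a joint): travel of the stamp's cap in m: 0 up, 0.018 at its stop; it springs back when let go. About 4 N starts it, 11.5 N holds it at the stop
- blue_carton: light-blue gauze carton, 90 x 45 x 58 mm (x, y, z), loose, about 0.12 kg, closed and stiff, standing on the worktop with a white label on its top; origin at the centre of its underside, z up. Grip across its 45 mm
- carton_label (a point): centre of the blank printed outline on the blue carton's label, on the top face (58 mm up). The outline is 54 x 34 mm, long side along the carton's x
- clipboard: dark clipboard, 190 x 130 mm (x by y), 3 mm thick, does not move, with a white stock card 1 mm thick and a steel clip 15 mm high at its +x end; origin at the centre of its underside. The card has three outlined boxes in a column along x; the two nearer the clip are already stamped
- card_box (a point): centre of the empty box on the stock card, the one farthest from the clip, on the card's surface (4 mm above the worktop). The box is 54 x 34 mm with its long side along the clipboard's y
- stamp_tray: small steel tray, 119 x 159 mm (x by y), rim 24 mm high, floor 2 mm thick, clear floor 96 x 136 mm, does not move; origin at the centre of its underside. The stamp starts in it on the -y side of its middle; a blue-and-white eraser, 12 mm high, lies fixed at its +y end beyond y = +0.035
- stock_tray: larger steel tray, 139 x 194 mm (x by y), rim 24 mm high, floor 2 mm thick, clear floor 116 x 172 mm, does not move; origin at the centre of its underside. Its +y half is free
- beige_carton: beige gauze carton, 90 x 45 x 66 mm (x, y, z), loose, already stamped on top, standing in the larger tray's -y half with its long side about along the tray's x; origin at the centre of its underside

How it is judged:
By the outcome, as a careful person would: the job done as asked, in the order asked, and still so for the second after the job is handed in, with the robot touching nothing.
It also fails if it takes over 72 s, if anything falls off the work surface, if the arm or the gripper's body presses on something with over 40 N, if the wrist force passes 120 N, or if a joint passes its speed limit or range.

## Working session

There is one attempt and no reset: what is moved stays moved. The work goes in short steps, Python scripts to look and compute and a shell command to move; the robot and the scene stay as the last step left them, time stands still between calls to the robot, and variables do not carry over. Pictures are saved under pics/ and viewed, at most 10 in all, crops included, and the job is handed in when it is done.

```bash
ls; mkdir -p pics
python3 - <<'E'
from rig import r, viewer, job, status
import cv2
s=status.get_state();print(s)
for n in ("scene","side"):
    im=viewer.camera(n);cv2.imwrite(f"pics/{n}0.png",im[:,:,::-1]);print(n,viewer.calibration(n))
print(viewer.calibration("wrist"))
E
```

```text
jog.py
pics
rig.py
{'time': 0.0, 'joint_pos': array([-1.27545253e+00,  4.94190604e-01,  1.34612136e+00,  2.06409563e-06,
        1.30249918e+00, -9.55094756e-02]), 'joint_velocities': array([ 1.43582143e-04, -5.81457713e-04,  1.05352276e-03, -1.46092793e-03,
        2.57968368e-05,  3.65202050e-04]), 'tau': array([-8.06766093e-04, -8.78831148e+01, -3.81859481e+01,  7.06507335e-02,
        5.32569049e-02, -1.68876471e-05]), 'ee_pos': array([ 0.2380081 , -0.57753431,  0.23833695]), 'orientation': array([-3.08060279e+00, -6.09814070e-01,  1.87740848e-04]), 'contact_force': array([1.39436609, 0.60061498, 0.29608778]), 'ft_torque': array([ 0.00894411, -0.08277149, -0.00783949]), 'grasp_force': 0.0, 'opening': 0.09123513007721748}
scene {'fx': 576.286296931334, 'fy': 576.286296931334, 'cx': 325.06467927268153, 'cy': 232.01070228108944, 'cam_to_world': array([[ 0.43216531,  0.38915477, -0.81350582, -0.55357055],
       [-0.90140366,  0.21296622, -0.37698387, -0.50963445],
       [ 0.02654419,  0.89621647,  0.44282214,  0.69417793],
       [ 0.        ,  0.        ,  0.        ,  1.        ]])}
side {'fx': 547.5581710674152, 'fy': 547.5581710674152, 'cx': 311.9811198175776, 'cy': 239.02850611407285, 'cam_to_world': array([[ 0.99919079, -0.02408449,  0.03221353,  0.55723716],
       [ 0.039996  ,  0.51025383, -0.85909333, -1.02879399],
       [ 0.00425374,  0.85968655,  0.51080421,  0.68818095],
       [ 0.        ,  0.        ,  0.        ,  1.        ]])}
{'fx': 375.6935167026513, 'fy': 375.6935167026513, 'cx': 314.15390210438693, 'cy': 238.09010688974968, 'cam_to_world': array([[ 0.38069925,  0.89077947,  0.24815322,  0.30765717],
       [-0.92469709,  0.3672666 ,  0.10025238, -0.54862008],
       [-0.00183563, -0.26763256,  0.9635193 ,  0.38514999],
       [ 0.        ,  0.        ,  0.        ,  1.        ]])}
```

View pics/scene0.png

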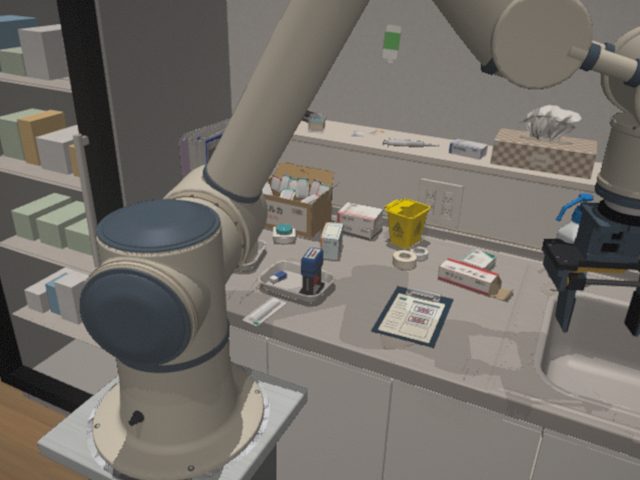

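View pics/side0.png

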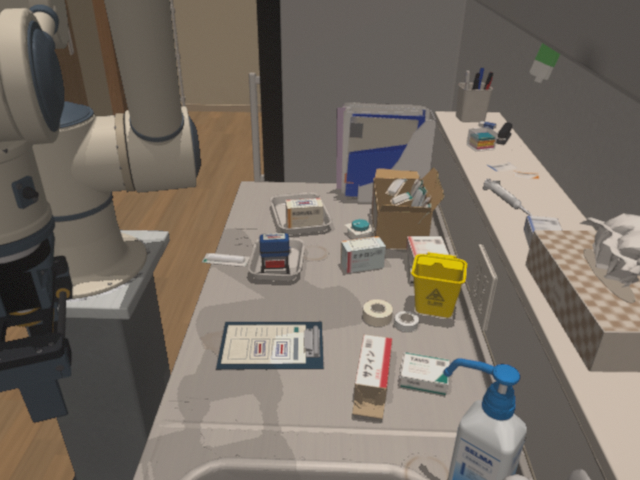

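Side picture: stamp at about (275,255) in its tray, blue carton top at about (362,245), clipboard's empty box at (238,349), stock tray centre about (301,213).

```bash
cat > h.py <<'E'
from rig import r, viewer, job, status
import numpy as np, cv2
from scipy.spatial.transform import Rotation as R
def ray(c,u,v,z):
    T=c["cam_to_world"];d=T[:3,:3]@np.array([(u-c["cx"])/c["fx"],-(v-c["cy"])/c["fy"],-1]);o=T[:3,3]
    return o+d*(z-o[2])/d[2]
def proj(c,P):
    T=c["cam_to_world"];p=T[:3,:3].T@(np.asarray(P,float)-T[:3,3]);return np.array([c["cx"]+c["fx"]*p[0]/-p[2],c["cy"]-c["fy"]*p[1]/-p[2]])
def rows(target,yaw=None):
    """remaining move in tool axes: shift, then yaw of tool y-line"""
    s=status.get_state();M=R.from_rotvec(s["orientation"])
    d=M.inv().apply(np.array(target)-s["ee_pos"]);return d
def toolyaw():
    M=R.from_rotvec(status.get_state()["orientation"]).as_matrix();return np.degrees(np.arctan2(M[1,1],M[0,1])),M
E
python3 - <<'E'
from h import *
c=viewer.calibration("side")
for n,u,v,z in [("captop",275,238,.096),("blue",362,242,.058),("box",238,349,.004),("stampTray",277,262,.02),("stockTray",301,215,.02),("clip",312,343,.01),("binref",377,312,0)]: print(n,ray(c,u,v,z).round(3))
print(toolyaw())
E
```

```text
captop [ 0.441 -0.032  0.096]
blue [0.63  0.023 0.058]
box [ 0.395 -0.277  0.004]
stampTray [ 0.441 -0.009  0.02 ]
stockTray [0.482 0.215 0.02 ]
clip [ 0.529 -0.262  0.01 ]
binref [ 0.656 -0.152  0.   ]
(np.float64(-67.60985163490969), array([[ 9.24611571e-01,  3.80911173e-01, -3.47512473e-04],
       [ 3.80911324e-01, -9.24610989e-01,  1.04071277e-03],
       [ 7.51052686e-05, -1.09462650e-03, -9.99999398e-01]]))
```

```bash
python3 jog.py '0 0 -.022 0 0 .098;0 0 -.022 0 0 .098;0 0 -.022 0 0 .098;0 0 -.022 0 0 .097;.0165 -.0377 0 0 0 0;.0165 -.0377 0 0 0 0;.0165 -.0377 0 0 0 0;.0165 -.0377 0 0 0 0;.0165 -.0377 0 0 0 0;.0165 -.0377 0 0 0 0;.0165 -.0377 0 0 0 0;.0165 -.0377 0 0 0 0;.0165 -.0377 0 0 0 0;.0165 -.0377 0 0 0 0;.0165 -.0377 0 0 0 0;.0165 -.0377 0 0 0 0;.0165 -.0377 0 0 0 0;.0165 -.0377 0 0 0 0;0 0 0 0 0 0;0 0 0 0 0 0'
python3 - <<'E'
from h import *
import pickle
c=viewer.calibration("wrist");im=viewer.camera("wrist")[:,:,::-1];cv2.imwrite("pics/w1.png",im);pickle.dump(c,open("w1.pkl","wb"));print(c["cam_to_world"],toolyaw())
E
```

```text
time: 1.77
ee_pos: [0.4695, -0.0482, 0.3266]
orientation: [-3.141, -0.006, 0.001]
contact_force: [-0.3, -0.5, 0.1]
opening: 0.0916
grasp_force: 0.0
[[ 3.71214515e-03  9.63245521e-01  2.68596886e-01  5.44900723e-01]
 [-9.99992734e-01  3.80865998e-03  1.61742412e-04 -4.75594511e-02]
 [-8.67196556e-04 -2.68595534e-01  9.63252660e-01  4.73310684e-01]
 [ 0.00000000e+00  0.00000000e+00  0.00000000e+00  1.00000000e+00]] (np.float64(-89.88886367672701), array([[ 9.99997881e-01,  1.93969354e-03, -6.89548954e-04],
       [ 1.93964360e-03, -9.99998116e-01, -7.30867574e-05],
       [-6.89689421e-04,  7.17491233e-05, -9.99999760e-01]]))
```

View pics/w1.png

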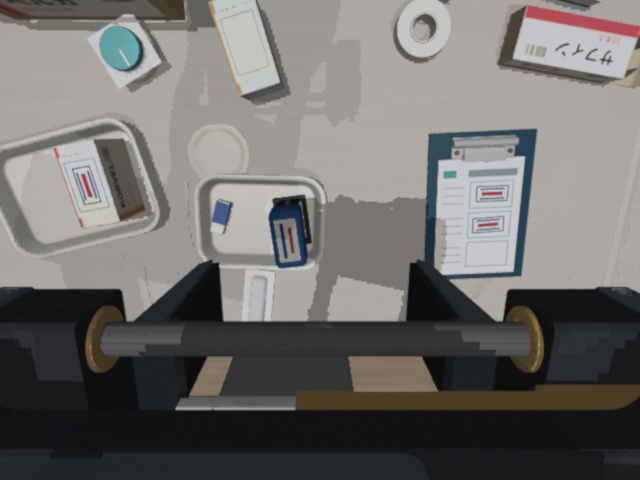

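Wrist picture shows everything: stamp cap about (289,235), blue carton (245,45), empty box (487,254), stock tray left (75,190) with the beige carton in its −y half. Zoom for corners.

Run:
```python
import cv2,numpy as np
im=cv2.imread("pics/w1.png");k=4
def cr(x0,y0,w,h):
    c=cv2.resize(im[y0:y0+h,x0:x0+w],None,fx=k,fy=k,interpolation=cv2.INTER_CUBIC)
    for u in range(x0,x0+w,10):cv2.line(c,((u-x0)*k,0),((u-x0)*k,6 if u%50 else 14),(0,0,255),1)
    for v in range(y0,y0+h,10):cv2.line(c,(0,(v-y0)*k),(6 if v%50 else 14,(v-y0)*k),(0,0,255),1)
    return c
a=np.hstack([cr(205,0,80,100),cr(260,190,60,100)[:400],cr(430,195,60,100)])
print(a.shape);cv2.imwrite("pics/crop1.png",a)
```

```text
(400, 800, 3)
```

View pics/crop1.png

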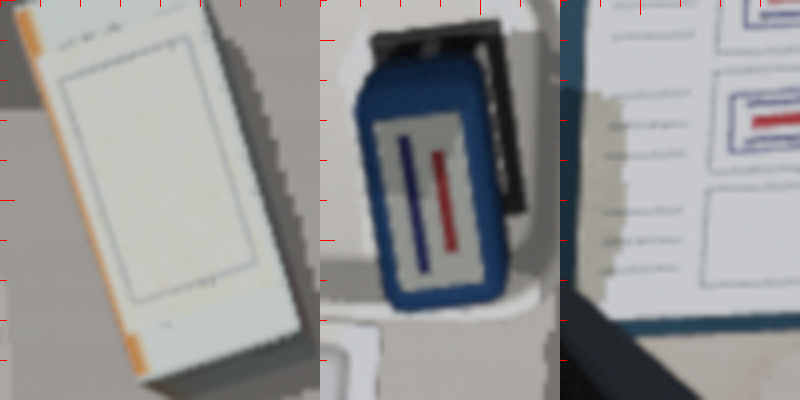

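Run:
```python
from h import *
import pickle
c=pickle.load(open("w1.pkl","rb"))
def q(n,pts,z):
    P=np.array([ray(c,u,v,z)[:2] for u,v in pts]);print(n,"centre",P.mean(0).round(4),"sides",[ (np.linalg.norm(e).round(4),np.degrees(np.arctan2(e[1],e[0])).round(1)) for e in np.roll(P,-1,0)-P])
q("label",[(220.5,20),(251.75,9.5),(269.25,65.5),(238.25,75.5)],.058)
q("cap",[(273,220.5),(295.75,218),(301.75,260.75),(280.5,263)],.096)
im=cv2.imread("pics/w1.png");k=6
def cr(x0,y0,w,h,k):
    c=cv2.resize(im[y0:y0+h,x0:x0+w],None,fx=k,fy=k,interpolation=cv2.INTER_CUBIC)
    for u in range(x0,x0+w,10):cv2.line(c,((u-x0)*k,0),((u-x0)*k,6 if u%50 else 14),(0,0,255),1)
    for v in range(y0,y0+h,10):cv2.line(c,(0,(v-y0)*k),(6 if v%50 else 14,(v-y0)*k),(0,0,255),1)
    return c
a=cr(455,235,70,44,6);b=cr(0,115,165,150,2.0.__int__() if 0 else 2);d=cr(190,165,140,110,2)
o=np.zeros((600,760,3),np.uint8);o[:a.shape[0],:a.shape[1]]=a;o[280:280+b.shape[0],:b.shape[1]]=b;o[280:280+d.shape[0],350:350+d.shape[1]]=d
cv2.imwrite("pics/crop2.png",o)
```

```text
label centre [0.6317 0.0224] sides [(np.float64(0.0326), np.float64(-73.4)), (np.float64(0.0529), np.float64(-162.7)), (np.float64(0.0334), np.float64(106.6)), (np.float64(0.0529), np.float64(16.4))]
cap centre [ 0.4365 -0.0201] sides [(np.float64(0.0236), np.float64(-83.4)), (np.float64(0.0467), np.float64(-172.7)), (np.float64(0.0227), np.float64(96.6)), (np.float64(0.0467), np.float64(8.3))]
```

View pics/crop2.png

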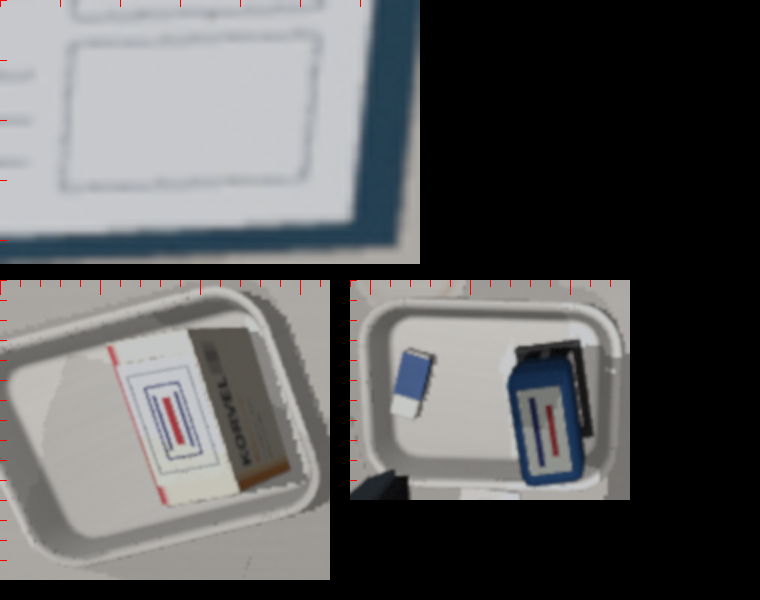

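Run:
```python
from h import *
import pickle
c=pickle.load(open("w1.pkl","rb"))
def q(n,pts,z,k):
    P=np.array([ray(c,u+.5/k-.5,v+.5/k-.5,z)[:2] for u,v in pts]);print(n,"centre",P.mean(0).round(4),"sides",[ (np.linalg.norm(e).round(4),np.degrees(np.arctan2(e[1],e[0])).round(1)) for e in np.roll(P,-1,0)-P])
q("label",[(220.5,20),(251.75,9.5),(269.25,65.5),(238.25,75.5)],.058,4)
q("cap",[(273,220.5),(295.75,218),(301.75,260.75),(280.5,263)],.096,4)
q("box",[(467,242),(508,241),(505.7,265),(465.5,266.3)],.004,6)
P=np.array([0.4365,-0.020,.14]);print(rows(P))
```

```text
label centre [0.6321 0.0228] sides [(np.float64(0.0326), np.float64(-73.4)), (np.float64(0.0529), np.float64(-162.7)), (np.float64(0.0334), np.float64(106.6)), (np.float64(0.0529), np.float64(16.4))]
cap centre [ 0.4369 -0.0197] sides [(np.float64(0.0236), np.float64(-83.4)), (np.float64(0.0467), np.float64(-172.7)), (np.float64(0.0227), np.float64(96.6)), (np.float64(0.0467), np.float64(8.3))]
box centre [ 0.3943 -0.2732] sides [(np.float64(0.0531), np.float64(-88.3)), (np.float64(0.033), np.float64(-177.1)), (np.float64(0.053), np.float64(92.2)), (np.float64(0.0335), np.float64(3.1))]
[-0.03240842 -0.02959697  0.18666595]
```

```bash
python3 jog.py '-.0324 -.0296 .01 0 0 0;0 0 .03 0 0 -.1;0 0 .03 0 0 -.029;0 0 .03 0 0 0;0 0 0 0 0 0;0 0 0 0 0 0'
python3 - <<'E'
from h import *
import pickle
c=viewer.calibration("wrist");im=viewer.camera("wrist")[:,:,::-1];cv2.imwrite("pics/w2f.png",im);pickle.dump(c,open("w2.pkl","wb"));s=status.get_state();print(s["ee_pos"],toolyaw()[0])
hsv=cv2.cvtColor(im,cv2.COLOR_BGR2HSV)
print(proj(c,(.437,-.02,.096)),proj(c,(.6321,.0228,.058)))
cv2.imwrite("pics/w2.png",cv2.resize(im[0:400,200:440],None,fx=1.5,fy=1.5))
E
```

```text
time: 2.32
ee_pos: [0.4383, -0.0237, 0.2274]
orientation: [-3.135, -0.199, 0.004]
contact_force: [1.0, -0.1, 1.1]
opening: 0.0914
grasp_force: 0.0
[ 0.43935431 -0.02368713  0.2285686 ] -82.72743504209383
[310.07294505 236.1923948 ] [285.15625035 -43.60805665]
```

View pics/w2.png

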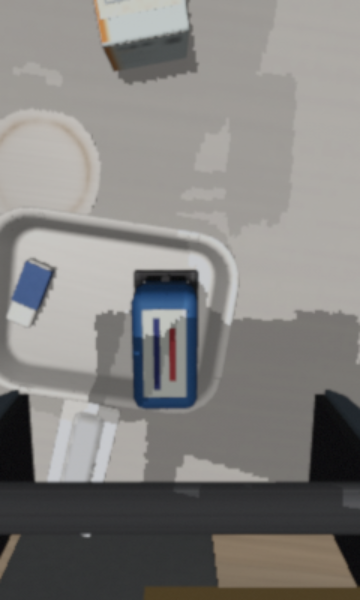

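Run:
```python
from h import *
import pickle
c=pickle.load(open("w2.pkl","rb"));im=cv2.imread("pics/w2f.png")
sub=im[180:280,280:340].astype(int)
m=((sub[:,:,0]-sub[:,:,2])>25).astype(np.uint8)   # blue
n,l,st,ce=cv2.connectedComponentsWithStats(m);print(st[1:],ce[1:])
k=1+np.argmax(st[1:,4]);cnt,_=cv2.findContours((l==k).astype(np.uint8),cv2.RETR_CCOMP,cv2.CHAIN_APPROX_NONE)
for q in cnt:
    if len(q)>25:
        a=cv2.minAreaRect(q);u,v=np.array(a[0])+[280,180];print(len(q),a[0],a[1],a[2],ray(c,u,v,.096).round(4))
```

```text
[[   8    8   43   84 1730]
 [  22   33    4   46  146]] [[29.81791908 44.92485549]
 [23.88356164 54.23972603]]
228 (29.0, 49.5) (42.0, 83.0) 0.0 [ 0.4422 -0.0185  0.096 ]
173 (28.999998092651367, 54.999996185302734) (29.999996185302734, 59.99999237060547) 0.0 [ 0.4378 -0.0191  0.096 ]
```

```bash
python3 -c "
from h import *
print(rows((.4376,-.0194,.083)),status.get_state()['ee_pos'])"
```

```text
[-0.00116608 -0.0044793   0.14556872] [ 0.43935431 -0.02368713  0.2285686 ]
```

```bash
python3 jog.py '-.0012 -.0045 .035 0 0 0;0 0 .035 0 0 0;0 0 .03 0 0 0;0 0 0 0 0 0;0 0 0 0 0 0' .06 ;  python3 -c "
from h import *
print(rows((.4376,-.0194,.083)),status.get_state()['ee_pos'])"
```

```text
time: 2.78
ee_pos: [0.4379, -0.0188, 0.1286]
orientation: [-3.135, -0.201, 0.001]
contact_force: [0.3, 0.6, 0.5]
opening: 0.0616
grasp_force: 0.0
[-0.00029875  0.00053239  0.04558036] [ 0.4378624  -0.01883965  0.12858025]
```

```bash
python3 jog.py '0 0 .025 0 0 0;0 0 .0206 0 0 0;0 0 0 0 0 0;0 0 0 0 0 0'; python3 jog.py '0 0 0 0 0 0;0 0 0 0 0 0;0 0 0 0 0 0;0 0 0 0 0 0;0 0 0 0 0 0;0 0 0 0 0 0' .02 25;  python3 -c "
from h import *
print(status.get_state()['ee_pos'],toolyaw()[0])"
```

```text
time: 3.12
ee_pos: [0.4384, -0.0187, 0.0838]
orientation: [3.135, 0.202, 0.002]
contact_force: [-0.6, -0.0, 0.1]
opening: 0.0598
grasp_force: 0.0
time: 3.62
ee_pos: [0.4378, -0.0185, 0.0824]
orientation: [3.135, 0.202, 0.001]
contact_force: [0.6, -0.6, 3.7]
opening: 0.034
grasp_force: 25.0
[ 0.43781807 -0.01848032  0.08243713] -82.62055810198014
```

```bash
python3 jog.py '0 0 -.02 0 0 0;0 0 -.04 0 0 0;0 0 -.04 0 0 0;.026 -.009 -.028 0 0 0;.03 -.01 -.02 0 0 0;.03 -.01 -.01 0 0 0;0 0 0 0 0 -.1;0 0 0 0 0 -.063;0 0 0 0 0 0;0 0 0 0 0 0;0 0 0 0 0 0'
python3 - <<'E'
from h import *
import pickle
s=status.get_state();c=viewer.calibration("wrist");im=viewer.camera("wrist")[:,:,::-1];cv2.imwrite("pics/w3f.png",im);pickle.dump(c,open("w3.pkl","wb"));print(s["ee_pos"],toolyaw()[0],proj(c,(.6321,.0228,.058)),proj(c,(.3943,-.2732,.004)))
cv2.imwrite("pics/w3.png",im)
E
```

```text
time: 4.53
ee_pos: [0.5185, 0.0213, 0.2398]
orientation: [-3.109, -0.453, 0.001]
contact_force: [0.1, -0.6, -1.7]
opening: 0.034
grasp_force: 25.0
[0.51853964 0.02131973 0.2398142 ] -73.41111538501477 [352.82024472  90.5393297 ] [524.1863984  378.58800152]
```

View pics/w3.png

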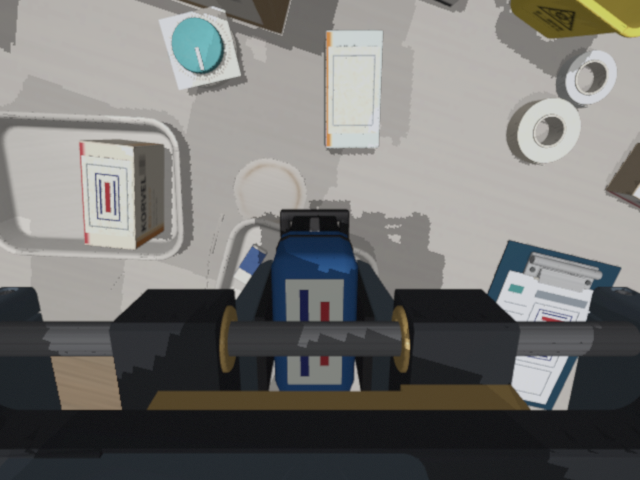

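Run:
```python
from h import *
import pickle
c=pickle.load(open("w3.pkl","rb"));im=cv2.imread("pics/w3f.png");g=cv2.cvtColor(im,cv2.COLOR_BGR2GRAY)
bh=cv2.morphologyEx(g,cv2.MORPH_BLACKHAT,np.ones((5,5)));sub=bh[38:138,329:379]
m=(sub>12).astype(np.uint8);n,l,st,ce=cv2.connectedComponentsWithStats(m,connectivity=8);print(st[1:])
w=sub.astype(float)
# line fits: per-row peaks on left/right, per-col peaks on top/bottom
def fit(u0,u1,v0,v1,ax):
    s=bh[v0:v1,u0:u1].astype(float);s[s<6]=0
    pos=[];t=[]
    for i in range(s.shape[1-ax] if ax==0 else s.shape[0]):
        p=s[:,i] if ax==0 else s[i]
        if p.sum()>0: pos.append((p*np.arange(len(p))).sum()/p.sum()+(v0 if ax==0 else u0)); t.append(i+(u0 if ax==0 else v0))
    k=np.polyfit(t,pos,1);rs=np.array(pos)-np.polyval(k,t);ok=abs(rs)<1;return np.polyfit(np.array(t)[ok],np.array(pos)[ok],1)
L=fit(330,337,57,120,1);Rr=fit(372,380,57,120,1);T=fit(340,370,46,55,0);B=fit(340,370,121,131,0)
print(L,Rr,T,B)
def X(v,h): # u=v0*y+v1 ; y=h0*u+h1
    u=(v[0]*h[1]+v[1])/(1-v[0]*h[0]);return u,h[0]*u+h[1]
pts=[X(L,T),X(Rr,T),X(Rr,B),X(L,B)];print(np.round(pts,1))
P=np.array([ray(c,u,v,.058)[:2] for u,v in pts]);print(P.mean(0),[(np.linalg.norm(e).round(4),np.degrees(np.arctan2(e[1],e[0])).round(1)) for e in np.roll(P,-1,0)-P])
# foot front edge
print([ray(c,u,v,.16-.0)[:2].round(4) for u,v in ((281,211),(349,211))])
```

```text
[[  8   7   5   2   8]
 [ 15   7   4   2   8]
 [ 23   6   4   3   8]
 [  3  17  44  72 362]
 [ 12  96   1   1   1]
 [ 34  96   1   1   1]]
[-8.50852774e-03  3.33411789e+02] [-2.94091664e-02  3.75986860e+02] [  0.22044597 -26.88967271] [5.85596820e-03 1.22779514e+02]
[[333.   46.5]
 [374.4  55.6]
 [372.3 125. ]
 [332.4 124.7]]
[0.63335621 0.02303959] [(np.float64(0.0338), np.float64(-84.8)), (np.float64(0.0531), np.float64(-162.8)), (np.float64(0.0335), np.float64(106.2)), (np.float64(0.0595), np.float64(16.8))]
[array([0.541 , 0.0498]), array([0.5529, 0.0098])]
```

Run:
```python
from h import *
import pickle
c=pickle.load(open("w3.pkl","rb"))
P=np.array([ray(c,u,v,.058)[:2] for u,v in [(333,55.5),(374.5,55.3),(372.3,125),(332.4,124.7)]]);print(P.mean(0),[(np.linalg.norm(e).round(4),np.degrees(np.arctan2(e[1],e[0])).round(1)) for e in np.roll(P,-1,0)-P])
print(rows((*P.mean(0),.165)),toolyaw()[0], proj(c,(.5185+.0,.0213,.1594)))
```

```text
[0.63186431 0.02253964] [(np.float64(0.0332), np.float64(-73.2)), (np.float64(0.0534), np.float64(-163.0)), (np.float64(0.0334), np.float64(106.1)), (np.float64(0.053), np.float64(16.8))]
[0.10892583 0.03114438 0.07479887] -73.41111538501477 [315.08687379 256.66909046]
```

Run:
```python
from h import *
import pickle
for f,cols,rows_,z,C,yaw in (("w2",(292,328),(165,200),.002,(.4378,-.0188),7.3),("w3",(283,347),(195,225),.1594,(.5185,.0213),16.6)):
    c=pickle.load(open(f+".pkl","rb"));g=cv2.cvtColor(cv2.imread(f"pics/{f}f.png"),cv2.COLOR_BGR2GRAY).astype(float)
    t=np.array([np.cos(np.radians(yaw)),np.sin(np.radians(yaw))]);n=np.array([-t[1],t[0]])
    for u in range(cols[0],cols[1],8):
        p=g[rows_[0]:rows_[1],u];d=np.diff(p);i=np.argmin(d);w=-d[max(i-1,0):i+2];v=rows_[0]+i+.5+(w*np.arange(-1,2)).sum()/w.sum()
        P=ray(c,u,v,z)[:2]-C;print(f,u,round(v,1),(P@t).round(4),(P@n).round(4))
    # lateral edges of foot a few rows below
    v=int(v)+6
    p=g[v,260:370];print("row",v,p.astype(int)[::4])
```

```text
w2 292 179.4 0.0312 0.0177
w2 300 179.5 0.031 0.0098
w2 308 179.5 0.0311 0.002
w2 316 179.5 0.0311 -0.0059
w2 324 179.5 0.0311 -0.0138
row 185 [192 192 193 193 193 194 194 174  56  38  13  14  50  47  12  12  32  70
 152 201 198 131 127 150 201 171 172 172]
w3 283 208.8 0.031 0.0197
w3 291 208.7 0.031 0.0148
w3 299 208.8 0.031 0.0099
w3 307 208.8 0.031 0.005
w3 315 208.7 0.031 0.0
w3 323 208.7 0.031 -0.0049
w3 331 208.7 0.031 -0.0098
w3 339 208.7 0.031 -0.0147
row 214 [175 170 109 132 175  70  62  58  58  57  56  55  55  54  54  54  54  53
  53  53  53  52  44 165 181 180 126 126]
```

```bash
python3 jog.py '.037 .0105 .01 0 0 -.002;.037 .0105 .02 0 0 0;.036 .0101 .02 0 0 0;0 0 .0248 0 0 0;0 0 0 0 0 0;0 0 0 0 0 0;0 0 0 0 0 0'; python3 -c "
from h import *
print(rows((.6329,.0228,.1384)),status.get_state()['ee_pos'],toolyaw()[0])"
```

```text
time: 5.17
ee_pos: [0.6309, 0.0233, 0.1673]
orientation: [-3.108, -0.459, -0.0]
contact_force: [-0.2, 0.2, -0.9]
opening: 0.0339
grasp_force: 25.0
[0.00178451 0.00104045 0.02894687] [0.63088499 0.02327942 0.16734647] -73.21406480154823
```

```bash
python3 jog.py '.0010 .0007 .01 0 0 0;0 0 .01 0 0 0;0 0 0 0 0 0;0 0 0 0 0 0;0 0 0 0 0 0;0 0 0 0 0 0'; python3 -c "
from h import *
print(rows((.6329,.0228,.1384)),status.get_state()['ee_pos'],toolyaw()[0])"
```

```text
time: 5.67
ee_pos: [0.6325, 0.023, 0.1468]
orientation: [3.108, 0.46, 0.001]
contact_force: [-0.0, 0.5, -1.3]
opening: 0.0337
grasp_force: 25.0
[0.00034805 0.00031808 0.00840774] [0.63246979 0.02300366 0.14680749] -73.16544552332337
```

```bash
python3 jog.py '.0003 .0003 .006 0 0 0;0 0 .005 0 0 0;0 0 .005 0 0 0;0 0 .004 0 0 0;0 0 .003 0 0 0;0 0 0 0 0 0;0 0 0 0 0 0' - 40; python3 -c "
from h import *
print(status.get_state()['ee_pos'],toolyaw()[0])"
```

```text
time: 6.25
ee_pos: [0.6334, 0.0227, 0.1236]
orientation: [3.107, 0.46, 0.002]
contact_force: [0.9, -0.8, 9.9]
opening: 0.0336
grasp_force: 40.0
[0.63337115 0.02274445 0.12358561] -73.16873514289694
```

```bash
for i in 1 2; do python3 jog.py '0 0 .0015 0 0 0;0 0 0 0 0 0;0 0 0 0 0 0' | egrep 'ee_pos|force'; done
```

```text
ee_pos: [0.6334, 0.0227, 0.1223]
contact_force: [0.3, 0.5, 8.8]
grasp_force: 40.0
ee_pos: [0.6334, 0.0227, 0.1211]
contact_force: [-0.3, -0.3, 14.6]
grasp_force: 40.0
```

```bash
for i in 1 2; do python3 jog.py '0 0 .001 0 0 0;0 0 0 0 0 0;0 0 0 0 0 0' | egrep 'ee_pos|force'; done
```

```text
ee_pos: [0.6335, 0.0227, 0.121]
contact_force: [-3.9, 0.4, 26.4]
grasp_force: 40.0
ee_pos: [0.6337, 0.0228, 0.1207]
contact_force: [-7.9, 0.3, 36.8]
grasp_force: 40.0
```

```bash
python3 jog.py '0 0 -.01 0 0 0;0 0 -.02 0 0 0;0 0 -.04 0 0 0;0 0 -.04 0 0 0;-.037 0 -.01 0 0 0;-.037 0 0 0 0 0;-.036 0 0 0 0 0;0 0 0 0 0 0;0 0 0 0 0 0'
python3 - <<'E'
from h import *
import pickle
s=status.get_state();c=viewer.calibration("wrist");im=viewer.camera("wrist")[:,:,::-1];cv2.imwrite("pics/w4f.png",im);pickle.dump(c,open("w4.pkl","wb"));print(s["ee_pos"],toolyaw()[0],s["joint_pos"].round(3))
print(rows((.394,-.385,.24)))
E
```

```text
time: 8.0
ee_pos: [0.5257, -0.0094, 0.2383]
orientation: [-3.108, -0.458, 0.001]
contact_force: [1.5, -0.3, -0.9]
opening: 0.0334
grasp_force: 40.0
[ 0.52568983 -0.00939085  0.23828596] -73.20121101055122 [-0.131  0.356  1.589 -0.     1.198  1.147]
[-0.23608994  0.32122622 -0.00164583]
```

```bash
python3 jog.py '-.0236 .0321 0 0 0 0;-.0236 .0321 0 0 0 0;-.0236 .0321 0 0 0 0;-.0236 .0321 0 0 0 0;-.0236 .0321 0 0 0 0;-.0236 .0321 0 0 0 0;-.0236 .0321 0 0 0 0;-.0236 .0321 0 0 0 0;-.0236 .0321 0 0 0 0;-.0236 .0321 0 0 0 0'; python3 jog.py '0 0 0 0 0 -.12;0 0 0 0 0 -.12;0 0 0 0 0 -.12;0 0 0 0 0 -.12;0 0 0 0 0 -.12;0 0 0 0 0 -.12;0 0 0 0 0 -.12;0 0 0 0 0 -.12;0 0 0 0 0 -.12;0 0 0 0 0 -.12;0 0 0 0 0 -.116;0 0 0 0 0 0;0 0 0 0 0 0'
python3 - <<'E'
from h import *
import pickle
s=status.get_state();c=viewer.calibration("wrist");im=viewer.camera("wrist")[:,:,::-1];cv2.imwrite("pics/w5f.png",im);pickle.dump(c,open("w5.pkl","wb"));print(s["ee_pos"],toolyaw()[0]);
p=proj(c,(.3943,-.2732,.004));print(p)
a=cv2.imread("pics/w4f.png")
u,v=p.astype(int);b=im[max(v-60,0):v+60,u-70:u+70]
o=np.zeros((500,800,3),np.uint8);B=cv2.resize(b,None,fx=3,fy=3);o[:B.shape[0],:B.shape[1]]=B
A=cv2.resize(a[20:170,300:400],None,fx=3,fy=3);o[:450,430:730]=A;print(v-60,u-70);cv2.imwrite("pics/v5.png",o)
E
```

```text
time: 8.88
ee_pos: [0.3944, -0.3871, 0.238]
orientation: [3.107, 0.46, 0.0]
contact_force: [1.4, -0.2, -2.0]
opening: 0.0337
grasp_force: 40.0
time: 9.97
ee_pos: [0.3952, -0.385, 0.238]
orientation: [-2.182, -2.261, -0.0]
contact_force: [0.7, 0.0, -1.6]
opening: 0.0336
grasp_force: 40.0
[ 0.39515759 -0.38504504  0.23798676] 1.9943408151038025
[317.78965929  94.83667928]
34 247
```

View pics/v5.png

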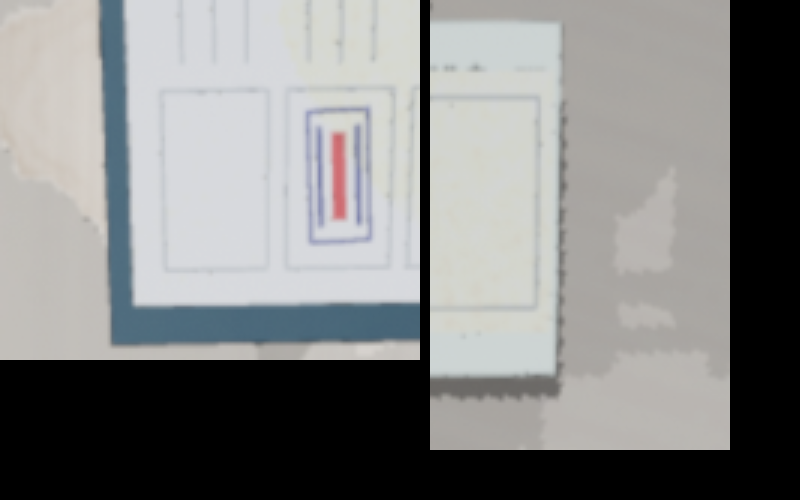

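Run:
```python
from h import *
import pickle
for f in ("w3","w4","w5"):
    g=cv2.cvtColor(cv2.imread(f"pics/{f}f.png"),cv2.COLOR_BGR2GRAY).astype(float)
    o=[]
    for u in (291,315,339):
        p=g[195:225,u];d=np.diff(p);i=np.argmin(d);o.append(195+i)
    b=cv2.imread(f"pics/{f}f.png").astype(int);bl=(b[:,:,0]-b[:,:,2]>25)[215:400,315];print(f,o,"blue rows",np.flatnonzero(bl)[[0,-1]]+215)
c=pickle.load(open("w4.pkl","rb"));p=proj(c,(.6319,.0225,.058)).astype(int);print(p)
im=cv2.imread("pics/w4f.png");s=im[p[1]-35:p[1]+36,p[0]-22:p[0]+23].astype(int);print(s.min((0,1)),(abs(s[:,:,0]-s[:,:,2])>40).sum())
m=np.hstack([cv2.resize(im[max(0,p[1]-70):p[1]+70,p[0]-60:p[0]+60],None,fx=3,fy=3),cv2.resize(cv2.imread("pics/w5f.png")[190:330,255:375],None,fx=3,fy=3)])
cv2.imwrite("pics/v6.png",m);print(m.shape)
```

```text
w3 [np.int64(208), np.int64(208), np.int64(208)] blue rows [232 390]
w4 [np.int64(209), np.int64(209), np.int64(209)] blue rows [232 390]
w5 [np.int64(209), np.int64(209), np.int64(209)] blue rows [232 390]
[315  88]
[174 175 172] 0
(420, 720, 3)
```

View pics/v6.png

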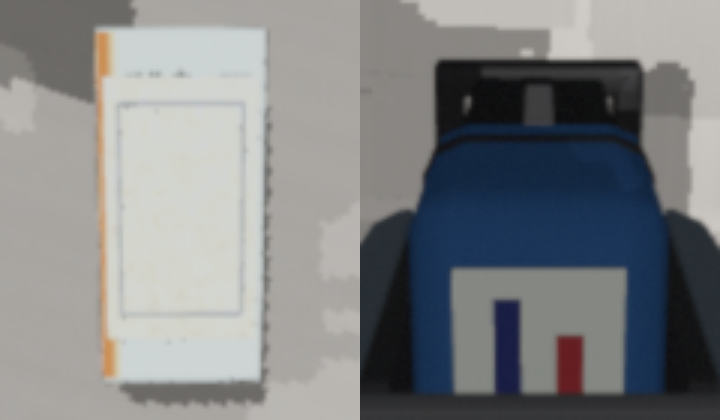

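The label is still blank after the press (the stamp did not slip), so the first stroke apparently did not register. I'll compute the card box from this view and go back to the label.

```bash
python3 - <<'E'
from h import *
import pickle
c=pickle.load(open("w5.pkl","rb"))
P=np.array([ray(c,247+(u+.5)/3-.5,34+(v+.5)/3-.5,.004)[:2] for u,v in [(162,90),(269.5,90),(268.5,268),(163.5,269)]]);print("box",P.mean(0),[(np.linalg.norm(e).round(4),np.degrees(np.arctan2(e[1],e[0])).round(1)) for e in np.roll(P,-1,0)-P])
for f,z in (("w3",.2398),("w4",.2383),("w5",.238)):
    c=pickle.load(open(f+".pkl","rb"));g=cv2.cvtColor(cv2.imread(f"pics/{f}f.png"),cv2.COLOR_BGR2GRAY).astype(float)
    for u in (291,315,339):
        p=g[195:225,u];d=np.diff(p);i=np.argmin(d);w=-d[i-2:i+3];print(f,195+i+.5+(w*np.arange(-2,3)).sum()/w.sum(),p[i-2:i+4])
E
python3 jog.py '0 0 0 0 0 .12;0 0 0 0 0 .12;0 0 0 0 0 .12;0 0 0 0 0 .12;0 0 0 0 0 .12;0 0 0 0 0 .12;0 0 0 0 0 .12;0 0 0 0 0 .12;0 0 0 0 0 .12;0 0 0 0 0 .12;0 0 0 0 0 .116;0 0 0 0 0 0' - 60; python3 jog.py '.0236 -.0321 0 0 0 0;.0236 -.0321 0 0 0 0;.0236 -.0321 0 0 0 0;.0236 -.0321 0 0 0 0;.0236 -.0321 0 0 0 0;.0236 -.0321 0 0 0 0;.0236 -.0321 0 0 0 0;.0236 -.0321 0 0 0 0;.0236 -.0321 0 0 0 0;.0236 -.0321 0 0 0 0;0 0 0 0 0 0;0 0 0 0 0 0'; python3 -c "
from h import *
print(rows((.6329,.0228,.16)),toolyaw()[0])"
```

```text
box [ 0.39506513 -0.27243175] [(np.float64(0.0334), np.float64(2.0)), (np.float64(0.0529), np.float64(-87.4)), (np.float64(0.0339), np.float64(-177.5)), (np.float64(0.0532), np.float64(92.0))]
w3 208.7237762237762 [177. 174. 153.  91.  36.  34.]
w3 208.5 [107. 107.  92.  55.  26.  33.]
w3 208.55376344086022 [126. 125. 107.  64.  27.  33.]
w4 209.204 [166. 163. 135.  54.  25.  41.]
w4 209.5 [129. 137. 122.  49.  26.  38.]
w4 209.0340909090909 [127. 125. 101.  39.  26.  39.]
w5 209.39380530973452 [135. 132. 108.  42.  20.  22.]
w5 209.05789473684212 [135. 133. 108.  42.  25.  40.]
w5 209.2972027972028 [185. 183. 154.  62.  26.  42.]
time: 11.02
ee_pos: [0.3947, -0.3848, 0.2383]
orientation: [3.11, 0.445, 0.0]
contact_force: [-0.1, 0.2, -2.3]
opening: 0.0337
grasp_force: 60.0
time: 12.02
ee_pos: [0.528, -0.0071, 0.2382]
orientation: [-3.106, -0.468, -0.0]
contact_force: [0.2, -1.0, -1.4]
opening: 0.0342
grasp_force: 60.0
[0.10909442 0.00233238 0.07825026] -72.860801602795
```

```bash
python3 jog.py '.037 .0008 .01 0 0 .006;.037 .0008 .02 0 0 0;.035 .0007 .02 0 0 0;0 0 .028 0 0 0;0 0 .012 0 0 0;0 0 0 0 0 0;0 0 0 0 0 0;0 0 0 0 0 0;0 0 0 0 0 0'; python3 -c "
from h import *
print(rows((.6329,.0228,.1384)),toolyaw()[0],status.get_state()['ft_torque'])"
```

```text
time: 12.77
ee_pos: [0.6327, 0.0192, 0.1502]
orientation: [3.109, 0.45, 0.004]
contact_force: [0.3, 0.1, -2.1]
opening: 0.0338
grasp_force: 60.0
[ 0.00115911 -0.00346319  0.01176937] -73.52914357836592 [0.00396707 0.01189844 0.02177882]
```

```bash
python3 jog.py '.0011 -.0034 .005 0 0 -.005;0 0 .004 0 0 0;0 0 0 0 0 0;0 0 0 0 0 0;0 0 0 0 0 0'; python3 -c "
from h import *
print(rows((.6329,.0228,.1384)),toolyaw()[0])"; for i in 1 2 3; do python3 jog.py '0 0 .001 0 0 0;0 0 0 0 0 0;0 0 0 0 0 0'|egrep 'ee_pos|contact'; done
```

```text
time: 13.18
ee_pos: [0.6322, 0.0234, 0.1396]
orientation: [3.108, 0.458, -0.0]
contact_force: [0.3, -0.0, -1.5]
opening: 0.0338
grasp_force: 60.0
[0.00046938 0.00075797 0.00123066] -73.21780664695197
ee_pos: [0.6324, 0.0233, 0.1389]
contact_force: [-0.8, 1.1, 3.7]
ee_pos: [0.6324, 0.0233, 0.1377]
contact_force: [-1.1, 0.4, 3.4]
ee_pos: [0.6324, 0.0233, 0.1366]
contact_force: [-0.2, 0.8, 4.2]
```

```bash
python3 jog.py '0 0 .005 0 0 0;0 0 .005 0 0 0;0 0 .003 0 0 0;0 0 .002 0 0 0;0 0 .0015 0 0 0;0 0 0 0 0 0;0 0 0 0 0 0;0 0 0 0 0 0'|egrep 'ee_pos|contact'; for i in 1 2 ; do python3 jog.py '0 0 .001 0 0 0;0 0 0 0 0 0;0 0 0 0 0 0;0 0 0 0 0 0'|egrep 'ee_pos|contact'; done
```

```text
ee_pos: [0.6325, 0.0233, 0.1209]
contact_force: [-3.7, -0.2, 16.1]
ee_pos: [0.6325, 0.0233, 0.1208]
contact_force: [-8.9, 0.5, 28.9]
ee_pos: [0.6326, 0.0233, 0.1207]
contact_force: [-12.2, -1.0, 43.4]
```

```bash
python3 jog.py '0 0 0 0 0 0;0 0 0 0 0 0;0 0 0 0 0 0;0 0 0 0 0 0'|egrep 'ee_pos|contact'; python3 jog.py '0 0 -.004 0 0 0;0 0 -.01 0 0 0;0 0 -.02 0 0 0;0 0 -.03 0 0 0;0 0 -.04 0 0 0;-.037 0 -.01 0 0 0;-.037 0 0 0 0 0;-.036 0 0 0 0 0;0 0 0 0 0 0;0 0 0 0 0 0'
python3 - <<'E'
from h import *
c=viewer.calibration("wrist");im=viewer.camera("wrist")[:,:,::-1];cv2.imwrite("pics/w6f.png",im)
p=proj(c,(.6319,.0225,.058)).astype(int);print(p)
s=im[p[1]-35:p[1]+36,p[0]-22:p[0]+23].astype(int);print(s.min((0,1)),(abs(s[:,:,0]-s[:,:,2])>40).sum())
for n in("scene","side"):
    c=viewer.calibration(n);im=viewer.camera(n)[:,:,::-1];a=cv2.imread(f"pics/{n}0.png").astype(int)
    cv2.imwrite(f"pics/{n}6.png",im);u,v=proj(c,(.6319,.0225,.058)).astype(int);print(n,im[v-8:v+9,u-12:u+13].astype(int).min((0,1)),a[v-8:v+9,u-12:u+13].min((0,1)))
E
```

```text
ee_pos: [0.6326, 0.0233, 0.1207]
contact_force: [-12.3, -0.7, 43.2]
time: 16.43
ee_pos: [0.5251, -0.0087, 0.2321]
orientation: [-3.108, -0.457, 0.002]
contact_force: [0.8, -0.7, -0.7]
opening: 0.0334
grasp_force: 60.0
[316  86]
[177 179 175] 0
scene [55 64 66] [54 69 70]
side [61 75 87] [59 75 88]
```

```bash
python3 -c "
from h import *
print(rows((.3951,-.2712,.16)),toolyaw()[0])"
```

```text
[-0.20297925  0.21335694  0.07194098] -73.22083091712267
```

```bash
python3 jog.py '-.0254 .0267 0 0 0 0;-.0254 .0267 0 0 0 0;-.0254 .0267 0 0 0 0;-.0254 .0267 0 0 0 0;-.0254 .0267 0 0 0 0;-.0254 .0267 0 0 0 0;-.0254 .0267 0 0 0 0;-.0254 .0267 0 0 0 0'|grep ee_pos; python3 jog.py '0 0 .01 0 0 -.12;0 0 .01 0 0 -.12;0 0 .01 0 0 -.12;0 0 .01 0 0 -.12;0 0 .01 0 0 -.12;0 0 .01 0 0 -.12;0 0 .01 0 0 -.12;0 0 0 0 0 -.12;0 0 0 0 0 -.12;0 0 0 0 0 -.12;0 0 0 0 0 -.118;0 0 0 0 0 0;0 0 0 0 0 0;0 0 0 0 0 0'
python3 - <<'E'
from h import *
print(rows((.3951,-.2712,.085)),toolyaw()[0])
E
```

```text
ee_pos: [0.3939, -0.2734, 0.2319]
time: 18.42
ee_pos: [0.3944, -0.2717, 0.1619]
orientation: [-2.181, -2.261, 0.0]
contact_force: [-0.2, -0.9, -1.4]
opening: 0.0335
grasp_force: 60.0
[0.000488   0.00068539 0.07688187] 2.0604542319745076
```

```bash
python3 jog.py '.0005 .0007 .03 0 0 -.004;0 0 .025 0 0 0;0 0 .015 0 0 0;0 0 0 0 0 0;0 0 0 0 0 0;0 0 0 0 0 0'
python3 - <<'E'
from h import *
print(rows((.3951,-.2712,.085)),toolyaw()[0])
E
```

```text
time: 18.92
ee_pos: [0.3952, -0.2714, 0.0929]
orientation: [2.173, 2.268, 0.0]
contact_force: [-0.4, -0.1, -1.4]
opening: 0.0336
grasp_force: 60.0
[ 0.0001999  -0.00010084  0.00787192] 2.446924975781629
```

```bash
python3 jog.py '0.0002 0 .006 0 0 .002;0 0 .005 0 0 0;0 0 .005 0 0 0;0 0 .004 0 0 0;0 0 .003 0 0 0;0 0 .002 0 0 0;0 0 0 0 0 0;0 0 0 0 0 0'|egrep 'ee_pos|contact'; for i in 1 2; do python3 jog.py '0 0 .001 0 0 0;0 0 0 0 0 0;0 0 0 0 0 0;0 0 0 0 0 0'|egrep 'ee_pos|contact'; done
```

```text
ee_pos: [0.3956, -0.2717, 0.0675]
contact_force: [0.6, -1.2, 9.5]
ee_pos: [0.3956, -0.2717, 0.0669]
contact_force: [0.3, -1.0, 17.5]
ee_pos: [0.3957, -0.2719, 0.0666]
contact_force: [-2.7, -0.7, 37.4]
```

```bash
python3 jog.py '0 0 -.005 0 0 0;0 0 -.015 0 0 0;0 0 -.03 0 0 0;0 0 -.04 0 0 0;0 0 -.04 0 0 0;0 0 -.035 0 0 .12;0 0 0 0 0 .12;0 0 0 0 0 .12;0 0 0 0 0 .12;0 0 0 0 0 .12;0 0 0 0 0 .12;0 0 0 0 0 .12;0 0 0 0 0 .12;0 0 0 0 0 .12;0 0 0 0 0 .12;0 0 0 0 0 .12;0 0 0 0 0 .12;0 0 0 0 0 .0435;0 0 0 0 0 0;0 0 0 0 0 0'
python3 - <<'E'
from h import *
print(rows((.4378,-.0187,.2)),toolyaw()[0])
c=viewer.calibration("side");im=viewer.camera("side")[:,:,::-1];a=cv2.imread("pics/side0.png").astype(int);u,v=proj(c,(.3951,-.2724,.004)).astype(int);print(u,v)
cv2.imwrite("pics/side7.png",im)
print(im[v-6:v+7,u-8:u+9].astype(int).min((0,1)),a[v-6:v+7,u-8:u+9].min((0,1)),a[v-12:v+12,u+12:u+32].min((0,1)))
E
```

```text
time: 21.92
ee_pos: [0.3946, -0.2707, 0.2299]
orientation: [-3.135, -0.206, 0.0]
contact_force: [-0.0, -0.1, -1.1]
opening: 0.0335
grasp_force: 60.0
[ 0.07579436 -0.24420335  0.02994379] -82.48635333559086
238 347
[122 133 139] [157 173 181] [ 74  79 128]
```

```bash
python3 jog.py '.0108 -.0349 0 0 0 0;.0108 -.0349 0 0 0 0;.0108 -.0349 0 0 0 0;.0108 -.0349 0 0 0 0;.0108 -.0349 0 0 0 0;.0108 -.0349 0 0 0 0;.0108 -.0349 0 0 0 0;0 0 .03 0 0 0;0 0 .03 0 0 0;0 0 .03 0 0 0;0 0 0 0 0 0;0 0 0 0 0 0;0 0 0 0 0 0'
python3 - <<'E'
from h import *
print(rows((.4378,-.0187,.0835)),toolyaw()[0])
c=viewer.calibration("side");im=viewer.camera("side")[:,:,::-1];a=cv2.imread("pics/side0.png").astype(int);u,v=238,347
cv2.imwrite("pics/side8.png",im)
print(im[v-6:v+7,u-8:u+9].astype(int).min((0,1)),abs(im.astype(int)-a)[v-12:v+13,u-16:u+17].max((0,1)))
E
```

```text
time: 23.05
ee_pos: [0.4388, -0.019, 0.1412]
orientation: [3.135, 0.204, 0.001]
contact_force: [0.4, -0.7, -1.8]
opening: 0.0337
grasp_force: 60.0
[-0.00098099 -0.00047589  0.0577453 ] -82.56617935253053
[181 189 192] [29 26 20]
```

```bash
python3 jog.py '-.001 -.0005 .03 0 0 0;0 0 .02 0 0 0;0 0 .005 0 0 0;0 0 .001 0 0 0;0 0 0 0 0 0;0 0 0 0 0 0' |egrep 'ee_pos|contact'; for i in 1 ; do python3 jog.py '0 0 .001 0 0 0;0 0 0 0 0 0;0 0 0 0 0 0'|egrep 'ee_pos|contact'; done
```

```text
ee_pos: [0.438, -0.0186, 0.0853]
contact_force: [0.4, -0.3, -2.0]
ee_pos: [0.4374, -0.0185, 0.0836]
contact_force: [-0.3, -0.4, -1.5]
```

```bash
for i in 1 2 ; do python3 jog.py '0 0 .0007 0 0 0;0 0 0 0 0 0;0 0 0 0 0 0'|egrep 'ee_pos|contact'; done
```

```text
ee_pos: [0.4372, -0.0185, 0.0824]
contact_force: [-0.1, 0.5, 0.2]
ee_pos: [0.4372, -0.0185, 0.0817]
contact_force: [0.7, 0.2, 3.5]
```

```bash
python3 jog.py '0 0 0 0 0 0;0 0 0 0 0 0;0 0 0 0 0 0;0 0 0 0 0 0;0 0 -.01 0 0 0;0 0 -.03 0 0 0;0 0 -.035 0 0 0;0 0 -.035 0 0 0;0 0 -.035 0 0 -.08;0 -.035 -.02 0 0 -.08;0 -.035 -.035 0 0 0;0 -.035 -.035 0 0 0;0 -.035 0 0 0 0;0 0 0 0 0 0;0 0 0 0 0 0;0 0 0 0 0 0' .07
python3 - <<'E'
from h import *
import pickle
c=viewer.calibration("wrist");im=viewer.camera("wrist")[:,:,::-1];cv2.imwrite("pics/w9.png",im);pickle.dump(c,open("w9.pkl","wb"));print(toolyaw()[0],status.get_state()["ee_pos"],status.get_state()["time"])
E
```

```text
time: 25.68
ee_pos: [0.4029, 0.1057, 0.3053]
orientation: [3.108, 0.454, -0.001]
contact_force: [-0.3, 0.5, -0.1]
opening: 0.0704
grasp_force: 0.0
-73.44179852767817 [0.40302799 0.10519198 0.30519042] 25.7333
```

View pics/w9.png

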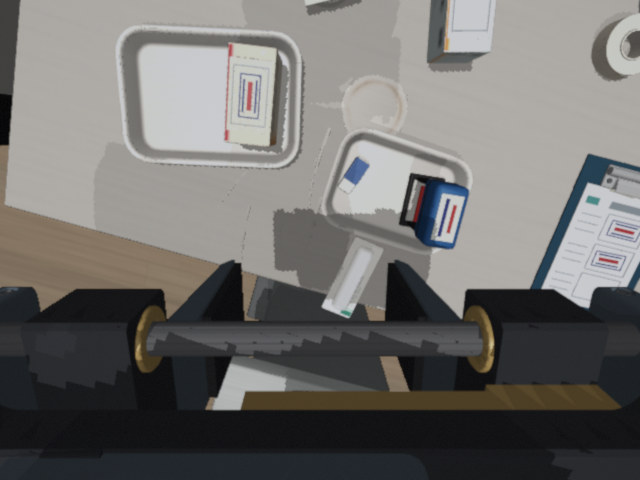

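Run:
```python
from h import *
import pickle
c=pickle.load(open("w9.pkl","rb"));A=lambda e:np.degrees(np.arctan2(e[1],e[0])).round(1)
L,Rr,T,B=[ray(c,u,v,.024)[:2] for u,v in [(119,97),(302,100),(208,28),(207,166)]]
print("tray L,R,T,B",L,Rr,T,B,"len",np.linalg.norm(L-Rr),np.linalg.norm(T-B),"axis y",A(L-Rr),"x",A(T-B));C=(L+Rr+T+B)/4;print("C",C)
P=np.array([ray(c,u,v,.068)[:2] for u,v in [(230,43),(277,47),(274,145),(227,143)]]);print("beige",P.mean(0),[(np.linalg.norm(e).round(4),A(e)) for e in np.roll(P,-1,0)-P])
c4=pickle.load(open("w4.pkl","rb"))
P=np.array([ray(c4,255+u/3,18+v/3,.058)[:2] for u,v in [(97,28),(265,28),(262,380),(106,380)]]);print("blue",P.mean(0),[(np.linalg.norm(e).round(4),A(e)) for e in np.roll(P,-1,0)-P])
# line fits of rim edges by brightness? floor of tray vs table along scan lines
g=cv2.cvtColor(cv2.imread("pics/w9.png"),cv2.COLOR_BGR2GRAY).astype(int)
for v in (60,100,140):print(v,g[v,105:160:3])
for u in (160,200):print(u,g[15:60:3,u],g[135:180:3,u])
print(rows((*P.mean(0),.15)))
```

```text
tray L,R,T,B [0.45134832 0.33889593] [0.50446021 0.15023976] [0.54362876 0.26169096] [0.40692489 0.23309404] len 0.19598985998314583 0.13966291787528476 axis y 105.7 x 11.8
C [0.47659054 0.24598017]
beige [0.49106457 0.19491484] [(np.float64(0.0436), np.float64(-77.8)), (np.float64(0.0886), np.float64(-166.8)), (np.float64(0.0466), np.float64(104.2)), (np.float64(0.0903), np.float64(11.3))]
blue [0.63195878 0.02193192] [(np.float64(0.0438), np.float64(-73.3)), (np.float64(0.089), np.float64(-162.6)), (np.float64(0.0439), np.float64(106.8)), (np.float64(0.089), np.float64(17.3))]
60 [171 170 171 170 200 179 122 113 111 112 115 167 200 200 201 201 200 201
 201]
100 [171 171 172 172 171 199 191 123 114 113 112 115 168 200 201 201 201 201
 201]
140 [171 171 172 171 171 172 176 201 151 120 118 117 117 144 194 201 201 202
 201]
160 [169 170 167 157 199 163 111 108 108 112 176 201 201 200 201] [201 201 201 201 199 148 132 135 173 173 153 155 155 156 157]
200 [170 169 170 170 178 198 150 109 109 108 133 193 201 202 202] [202 203 203 203 203 190 133 134 157 202 139 158 157 155 156]
[0.19584517 0.14502794 0.15503925]
```

Run:
```python
from h import *
import pickle
c=pickle.load(open("w3.pkl","rb"));C=np.array([.632,.0222]);t=np.radians(16.8);ex=np.array([np.cos(t),np.sin(t)]);ey=np.array([-ex[1],ex[0]])
for n,u,v in (("bin",512,5),("bin2",540,37),("bin3",640,35),("dispenser",240,75),("box",285,33),("tape",520,130),("upper",450,12)):
    for z in (.03,.10): d=ray(c,u,v,z)[:2]-C;print(n,z,(d@ex).round(3),(d@ey).round(3))
print(rows((.632,.0222,.15)),toolyaw()[0])
```

```text
bin 0.03 0.07 -0.134
bin 0.1 0.05 -0.102
bin2 0.03 0.045 -0.161
bin2 0.1 0.03 -0.123
bin3 0.03 0.047 -0.247
bin3 0.1 0.031 -0.192
dispenser 0.03 0.016 0.097
dispenser 0.1 0.007 0.084
box 0.03 0.049 0.057
box 0.1 0.033 0.052
tape 0.03 -0.031 -0.155
tape 0.1 -0.032 -0.119
upper 0.03 0.065 -0.083
upper 0.1 0.045 -0.06
[0.19596109 0.14478273 0.15503912] -73.44179852767817
```

Run:
```python
from h import *
c=viewer.calibration("side");C=np.array([.632,.0222]);t=np.radians(16.8);ex=np.array([np.cos(t),np.sin(t)]);ey=np.array([-ex[1],ex[0]])
for n,u,v in (("boxL",378,238),("boxR",430,247),("whitebox near-left",408,262),("bin left bottom",418,312)):
    P=ray(c,u,v,0);d=P[:2]-C;print(n,P.round(3),(d@ex).round(3),(d@ey).round(3))
    print([ (z,proj(c,(P[0],P[1],z)).round(0)) for z in (.05,.1,.15)])
```

```text
boxL [0.677 0.141 0.   ] 0.077 0.101
[(0.05, array([379., 220.])), (0.1, array([381., 202.])), (0.15, array([382., 183.]))]
boxR [0.799 0.104 0.   ] 0.184 0.031
[(0.05, array([432., 229.])), (0.1, array([435., 210.])), (0.15, array([438., 191.]))]
whitebox near-left [0.739 0.036 0.   ] 0.106 -0.018
[(0.05, array([410., 243.])), (0.1, array([412., 224.])), (0.15, array([415., 204.]))]
bin left bottom [ 0.738 -0.149  0.   ] 0.053 -0.194
[(0.05, array([421., 292.])), (0.1, array([423., 271.])), (0.15, array([426., 249.]))]
```

Run:
```python
from h import *
import pickle
from scipy.optimize import least_squares as ls
a=pickle.load(open("w1.pkl","rb"));b=pickle.load(open("w3.pkl","rb"))
f=lambda X:np.r_[proj(a,X)-(185,20),proj(b,X)-(285,33)]
s=ls(f,[.68,.1,.08]);print(s.x,s.fun)
C=np.array([.632,.0222]);t=np.radians(16.8);ex=np.array([np.cos(t),np.sin(t)]);ey=np.array([-ex[1],ex[0]]);d=s.x[:2]-C;print(d@ex,d@ey)
print(proj(viewer.calibration("side"),s.x))
```

```text
[0.6650628  0.09359773 0.01413035] [ 0.58523721 -1.47243951 -0.8275013   1.02486541]
0.05228788111545439 0.05879423549066513
[374.81556902 242.95748073]
```

```bash
python3 -c "
from h import *
print(rows((.6205,.0187,.15)))"; python3 jog.py '.0305 .0241 .005 0 0 -.005;.0305 .0241 .005 0 0 0;.0305 .0241 .02 0 0 0;.0305 .0241 .02 0 0 0;.0305 .0241 .02 0 0 0;.0305 .0241 .02 0 0 0;0 0 .03 0 0 0;0 0 .03 0 0 0;0 0 0 0 0 0;0 0 0 0 0 0;0 0 0 0 0 0'; python3 -c "
from h import *
print(rows((.6205,.0187,.060)),toolyaw()[0])"
```

```text
[0.18394052 0.14486021 0.15504968]
time: 26.65
ee_pos: [0.6138, 0.0223, 0.1606]
orientation: [3.108, 0.459, 0.001]
contact_force: [-0.6, -0.5, 0.3]
opening: 0.0699
grasp_force: 0.0
[0.00532877 0.00532113 0.10062323] -73.18704577953021
```

```bash
python3 jog.py '.0053 .0053 .03 0 0 0;0 0 .03 0 0 0;0 0 .025 0 0 0;0 0 .0156 0 0 0;0 0 0 0 0 0;0 0 0 0 0 0;0 0 0 0 0 0'; python3 -c "
from h import *
print(rows((.6205,.0187,.060)),toolyaw()[0])"; python3 jog.py '0 0 0 0 0 0;0 0 0 0 0 0;0 0 0 0 0 0;0 0 0 0 0 0;0 0 0 0 0 0;0 0 0 0 0 0' .03 15;python3 jog.py '0 0 -.01 0 0 0;0 0 -.03 0 0 0;0 0 -.03 0 0 0;0 0 -.03 0 0 0;0 0 0 0 0 0'; python3 -c "
from h import *
print(rows((.4665-.0117,.2849-.0026,.14)),toolyaw()[0])"
```

```text
time: 27.23
ee_pos: [0.6212, 0.0193, 0.0611]
orientation: [3.107, 0.461, 0.005]
contact_force: [-0.1, 0.1, 0.5]
opening: 0.0698
grasp_force: 0.0
[-0.00089422  0.00039829  0.00108705] -73.1351881977657
time: 27.73
ee_pos: [0.6201, 0.0194, 0.0593]
orientation: [3.107, 0.461, 0.001]
contact_force: [-1.1, 0.1, 8.0]
opening: 0.045
grasp_force: 15.0
time: 28.15
ee_pos: [0.6225, 0.0194, 0.165]
orientation: [3.106, 0.461, 0.013]
contact_force: [1.5, 0.6, -0.4]
opening: 0.0447
grasp_force: 15.0
[-0.08439429 -0.30035198  0.02352533] -73.13198847136249
```

```bash
python3 jog.py '-.04 0 0 0 0 0;-.04 0 0 0 0 0;-.0044 -.037 0 0 0 0;0 -.038 0 0 0 0;0 -.038 0 0 0 0;0 -.038 0 0 0 0;0 -.038 0 0 0 0;0 -.038 0 0 0 0;0 -.038 0 0 0 0;0 -.035 0 0 0 .075;0 0 0 0 0 0;0 0 0 0 0 0;0 0 0 0 0 0'; python3 -c "
from h import *
print(rows((.4665-.0117,.2849-.0026,.0625)),toolyaw()[0])"
```

```text
time: 29.23
ee_pos: [0.452, 0.2819, 0.1589]
orientation: [3.122, 0.346, -0.0]
contact_force: [0.4, 0.0, -1.1]
opening: 0.045
grasp_force: 15.0
[0.00285015 0.0002497  0.09635305] -77.35223994374132
```

```bash
python3 jog.py '.0028 .0002 .03 0 0 0;0 0 .03 0 0 0;0 0 .025 0 0 0;0 0 .006 0 0 0;0 0 0 0 0 0;0 0 0 0 0 0;0 0 0 0 0 0'; for i in 1 2 3 ; do python3 jog.py '0 0 .0014 0 0 0;0 0 0 0 0 0;0 0 0 0 0 0'|egrep 'ee_pos|contact'; done
```

```text
time: 29.82
ee_pos: [0.4558, 0.2825, 0.0692]
orientation: [-3.122, -0.343, -0.003]
contact_force: [0.3, -0.2, -0.3]
opening: 0.045
grasp_force: 15.0
ee_pos: [0.4552, 0.2826, 0.067]
contact_force: [-1.1, 0.7, -0.2]
ee_pos: [0.4549, 0.2825, 0.065]
contact_force: [-0.2, -0.2, -0.8]
ee_pos: [0.4548, 0.2825, 0.0634]
contact_force: [0.6, 0.1, -0.3]
```

```bash
for i in 1 2  ; do python3 jog.py '0 0 .001 0 0 0;0 0 0 0 0 0;0 0 0 0 0 0'|egrep 'ee_pos|contact'; done
```

```text
ee_pos: [0.4548, 0.2825, 0.0625]
contact_force: [-0.6, 0.5, -1.0]
ee_pos: [0.4548, 0.2825, 0.0615]
contact_force: [0.5, 1.1, -2.0]
```

```bash
python3 jog.py '0 0 .0007 0 0 0;0 0 0 0 0 0;0 0 0 0 0 0'|egrep 'ee_pos|contact';python3 jog.py '0 0 .0006 0 0 0;0 0 0 0 0 0;0 0 0 0 0 0'|egrep 'ee_pos|contact'
```

```text
ee_pos: [0.4549, 0.2825, 0.0609]
contact_force: [-0.4, 0.2, 0.5]
ee_pos: [0.455, 0.2825, 0.0607]
contact_force: [-2.3, -0.6, 10.2]
```

Contact; release, rise, and look back from the earlier viewpoint.

```bash
python3 jog.py '0 0 0 0 0 0;0 0 0 0 0 0;0 0 0 0 0 0;0 0 0 0 0 0;0 0 -.01 0 0 0;0 0 -.03 0 0 0;0 0 -.035 0 0 0;0 0 -.035 0 0 0;0 0 -.035 0 0 0;0 .035 -.02 0 0 -.075;0 .035 -.035 0 0 0;-.02 .035 -.035 0 0 0;-.02 .035 0 0 0 0;0 .035 0 0 0 0;0 0 0 0 0 0;0 0 0 0 0 0' .06
python3 - <<'E'
from h import *
import pickle
s=status.get_state();c=viewer.calibration("wrist");im=viewer.camera("wrist")[:,:,::-1];cv2.imwrite("pics/w10.png",im);pickle.dump(c,open("w10.pkl","wb"));print(toolyaw()[0],s["ee_pos"],s["time"])
ex=np.array([.976,.216]);ey=np.array([-.216,.976]);C=np.array([.4756,.2439])
h=cv2.cvtColor(im,cv2.COLOR_BGR2HSV)
def rect(m,z,n):
    k,l,st,ce=cv2.connectedComponentsWithStats(m.astype(np.uint8))
    for i in np.argsort(-st[1:,4])[:2]+1:
        q=np.argwhere(l==i)[:,::-1].astype(np.float32);a=cv2.minAreaRect(q);P=np.array([ray(c,u,v,z)[:2] for u,v in cv2.boxPoints(a)])
        e=P[1]-P[0];f=P[2]-P[1];g=e if np.linalg.norm(e)>np.linalg.norm(f) else f
        print(n,a[0],st[i,4],"world",P.mean(0).round(4),"tray",((P.mean(0)-C)@ex).round(4),((P.mean(0)-C)@ey).round(4),np.linalg.norm(e).round(4),np.linalg.norm(f).round(4),np.degrees(np.arctan2(g[1],g[0])).round(1))
b,g_,rr=[im[:,:,i].astype(int) for i in range(3)]
# label outline: blackhat near the expected blue carton
p=proj(c,(.4665,.2849,.06)).astype(int);print("exp",p,"pix",im[p[1],p[0]])
w=im[p[1]-45:p[1]+46,p[0]-32:p[0]+33];print(w[::9,::8].min(2))
q=proj(c,(.491,.195,.068)).astype(int);red=((rr-b)>50)&((rr-g_)>50);m=np.zeros_like(red);m[q[1]-70:q[1]+70,q[0]-60:q[0]+60]=red[q[1]-70:q[1]+70,q[0]-60:q[0]+60]
print("beige exp",q);rect(m,.068,"red")
c9=pickle.load(open("w9.pkl","rb"));i9=cv2.imread("pics/w9.png").astype(int);r9=((i9[:,:,2]-i9[:,:,0])>50)&((i9[:,:,2]-i9[:,:,1])>50);r9[:,300:]=0;r9[:30]=0;r9[160:]=0;c=c9;rect(r9,.068,"red before")
E
```

```text
time: 32.9
ee_pos: [0.4653, 0.1153, 0.2829]
orientation: [-3.108, -0.456, -0.001]
contact_force: [0.0, 0.5, -0.1]
opening: 0.06
grasp_force: 0.0
-73.23090318686359 [0.46531944 0.11527764 0.282892  ] 32.9
exp [147 161] pix [208 204 202]
[[112 111 201 201 201 202 202  82 115]
 [113 199 194 196 195 201 201  75  79]
 [112 176 202 200 190 184 194  75  79]
 [114 157 202 202 202 202 187  80  80]
 [117 128 202 202 202 202 164  79  80]
 [127 112 202 202 202 202 174  80  79]
 [141 107 201 202 202 202 179  84  80]
 [159 107 195 193 202 202 183  87  79]
 [171 104 175 174 176 188 184  83  77]
 [184 108 195 192 194 194 194  92  52]
 [153 132 132 164 173 184 191 107 172]]
beige exp [242 164]
red (239.07107543945312, 164.00506591796875) 106 world [0.4905 0.1978] tray 0.0046 -0.0483 0.0246 0.0036 9.4
red (219.5, 122.0) 45 world [0.5224 0.224 ] tray 0.0414 -0.0295 0.0027 0.0141 -167.1
red before (249.00001525878906, 95.50001525878906) 107 world [0.4907 0.1978] tray 0.0048 -0.0483 0.0246 0.0035 10.1
red before (230.0, 50.0) 37 world [0.5244 0.2243] tray 0.0434 -0.0296 0.0019 0.0102 -166.8
```

```bash
python3 -c "
from rig import r, viewer, job, status
print(job.finish_job())"
```

```text
the job is handed in; nothing more can be done
None
```

I handed the job in at about 33 s, but no printed date ever showed in the camera pictures, so I can't confirm either print. I pressed the stamp to its hard stop on the label twice, because the label still looked blank after the first press, then once in the card box; the stamp is back in its tray, and the blue carton is in the stock tray beside the beige one, which did not move.

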